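# Take the keyhole-hung trivet off its stand and lay it on the bamboo tiers

### The job

The bamboo trivet hangs by hidden keyholes on its sloping stand. Push it sideways by its left edge, to the right as the robot sees it, keeping off its rib until it has gone along, and stop gently when you feel it come up against the end; then lift it free by the rib and set it down, not drop it, flat with the rib up on the clear part of the top bamboo tier. Leave the frog, cup, tongs and tea pick where they are.

Things in the scene. Friction and masses are not known exactly. Their poses are not given: they have to be found in the camera images.
- trivet_center (a point): Oblong bamboo trivet 112 (x) x 150 (y) x 20 mm, 0.3 to 0.45 kg, back flat on a 30 degree sloping stand face. Point: middle of the slab, 10 mm behind its front face, 94 mm above the cabinet top when hung. Axes: x up the slope, y to the left seen from the robot (along the slots), z out of the front face. To unhook it slides along -y to a firm hidden stop, 16 to 52 mm away (differs each time), to be felt
- trivet_left (a point): Middle of the trivet's left edge face (plain, 20 mm high), where it is pushed; 75 mm along y from trivet_center, same axes. This edge always sticks out past the stand's face, so a finger pushing it does not meet the stand. Sliding resists with about 2 to 6 N. At the stop, and up to 4 mm back from it, the trivet comes straight off along its z; there it may sink 3 mm down the slope
- trivet_grip (a point): Bamboo rib upright on the middle of the trivet's front, to lift it by: 16 mm wide (along y), 66 mm long (along x), 30 mm high above the front face. Point: on its centre line, 18 mm above the front face, 12 mm below the rib's top, 28 mm along z from trivet_center. Same axes
- grip: The same rib as part of the trivet: origin at the middle of its foot on the front face, axes as the trivet's
- stand: Fixed dark wooden stand, base 150 x 110 mm, its 112 x 110 mm face sloping 30 degrees towards the robot, face centre 85 mm up. Origin under its middle; x away from the robot, y left. Two steel studs with 18 mm square heads stand on the face, hidden by the trivet: 28 mm above and below its centre, up to 6 mm left or right of the middle. The trivet must move 11 mm along its z to clear the heads
- tiers_spot (a point): On the flat top of three stacked bamboo tiers (fixed block, 180 mm in x, 290 mm in y, 84 mm high): middle of the clear part, on the surface, 50 mm along -y from the top's centre. Axes: x away from the robot, y towards the frog's end, z up. Clear: 90 mm either way in x, 95 mm along -y to the edge, 120 mm along +y to the frog
- frog: Brown ceramic pet frog, about 65 mm across and 42 mm high, sitting on the top tier, 158 mm along +y of tiers_spot; origin under its middle. Leave alone
- cup: Glazed brown cup, 68 mm across and 62 mm high, on the cabinet top at the back; origin under its middle. Leave alone
- tongs: Bamboo tea tongs lying flat, 150 mm long along its x, 12 mm high; origin under the middle. Leave alone
- pick: Tea pick lying flat, about 165 mm long along its x, 12 mm high; origin near the middle, underneath. Leave alone
Not all that is in view belongs to the job. Leave any blue or pink look-alike of the part that bears trivet_center alone.

How it is judged:
By the outcome, as a careful person would: the job done as asked, in the order asked, and still so for the second after the job is handed in, with the robot touching nothing.
It also fails if it takes over 53 s, if anything falls off the work surface, if the arm or the gripper's body presses on something with over 40 N, if the wrist force passes 120 N, or if a joint passes its speed limit or range.

### The arm

A 7-joint arm with a two-finger parallel gripper is mounted at the origin on the work surface. World frame = base frame: x ahead of the robot, y to its left, z up, the work surface at z = 0. Lengths are in m, angles in rad, forces in N, time in s.
With the tool pointing down it reaches from about 0.35 to 0.9 m from the base axis. Payload 8.1 kg.
Tool frame: the origin (TCP) lies at the very end of the fingers, on their centre line; the grasp point (between the pads) lies 19 mm behind it (grip_point_offset is the distance from the TCP to the grasp point, in m); z points along the fingers, x is the direction in which the jaws open and shut, and the axes are right-handed (so a half turn about z gives the same grasp; the last joint's range is limited). The gripper opens to 92 mm and grips with 3 to 60 N. Pads are 19 mm wide; open, the fingers measure 130 mm over their backs; the gripper's body (75 mm by 190 mm) begins 47 mm behind the grasp point.
Start: joints at [1.161, 0.434, 0.025, 1.573, -0.012, 1.134, -0.075], TCP at [0.189, -0.596, 0.227] pointing down, gripper open.
Joint ranges: [-2.62, 2.62], [-0.44, 2.09], [-1.27, 1.32], [0.08, 2.57], [-1.32, 4.46], [0.12, 2], [-2.74, 2.74]. Speed limits (rad/s): [2.22, 2.22, 3.01, 3.01, 3.14, 3.14, 3.14].

### API

Orientations are given as a rotation vector (axis times angle).
In Python, from cell import observe, get_image, camera_model, sign_off, grip_point_offset gives the robot as it stands.
- The arm moves only by the tool play_rows, never from a script. Its argument "rows" is a list of rows, each a list of 7 numbers: the shift along the tool's x, y, z as a fraction of full scale, then the turn, a rotation vector about the tool's x, y, z as a fraction of full scale, then the closure, from -1 (fully open) to 1 (shut). A call has 1 to 5 rows; each row shifts and turns the pose as measured when the row begins, along the tool's axes as they then stand; what a row does not reach is not made up. Full scale, the value 1, is 0.15 m for a shift and 0.5 rad for a turn. A row lasts 1/10 s, in which the tool goes at most 50 mm and 8.59 degrees, less where a joint would pass 70% of its speed; a pose out of reach is approached as far as the arm can. A call with a number of a shift or a turn outside -1 to 1 is refused whole. A call with a gripper value outside its range is refused whole. The fingers move at their own pace and stop on an object; "force" is the grip in N (left out, the last holds). Time passes only in rows, so rows that do not move let the fingers close. It gives the time, the measured TCP pose, the force and the opening at its end, in the units of the state.
- observe(): the state, without advancing time (a new reading comes with each control period).
- get_image(name): name is "side" or "top"; returns the picture (400x640x3 uint8, blue, green, red); there is no depth.
- camera_model(name): a dict with "K" (3x3 intrinsics, pixels), "R" (3x3) and "t" (3): a world point X has camera coordinates R X + t. Camera axes: x right, y down, z forward; pixel columns grow to the right and rows downward; lengths in m; the calibration is good to about 2 mm. A picture is of the moment at which its call begins. camera_model takes no time and is no camera call.
- sign_off(): hands the job in, once; it reports no verdict.
The state is a dict: "clock": time; "joints": joint angles; "dq": joint speeds; "joint_efforts": joint torques, N m; "position": TCP position; "ee_rot": TCP orientation; "force": force on the tool from outside, world axes, zero at the start; "ft_torque": the same for the moment, N m; "width": opening from 0.0 (shut) to 1.0 (fully open).
Only numpy, scipy, OpenCV 4.12 (cv2) and the standard library are available. Lean on these libraries where they do the work, as an engineer would, in place of code of your own. Each camera call takes 0.05 s, during which the arm holds its last target.

## Working session

There is one attempt and no reset: what is moved stays moved. The work goes in short steps, Python scripts to look and compute and a tool call to move; the robot and the scene stay as the last step left them, time stands still between calls to the robot, and variables do not carry over. Pictures are saved under pics/ and viewed, and the job is handed in when it is done.

Besides the shell and the picture viewer there is one more tool, called as a command line: name --pt "numbers of a row" for each row, then --argument value for the rest. play_rows: Moves the arm, as the interface text tells. Its arguments: {"type":"object","properties":{"rows":{"type":"array","items":{"type":"array","items":{"type":"number"}}},"force":{"type":"number"}},"required":["rows"]}

```bash
ls; mkdir -p pics
python3 - <<'E'
from cell import *
import cv2
print(observe()); print(grip_point_offset)
for n in("side","top"):
    cv2.imwrite(f"pics/{n}0.png",get_image(n)); m=camera_model(n); print(n,m)
E
```

```text
pics
{'clock': 0.0, 'joints': array([ 1.16140974,  0.43523008,  0.02493854,  1.57412395, -0.01161175,
        1.13404078, -0.07509191]), 'dq': array([-0.0008096 , -0.00024326, -0.00032493, -0.00103478,  0.00106632,
       -0.00132871, -0.00050907]), 'joint_efforts': array([-5.43711249e-04, -6.67849445e+01,  9.85032544e-01, -3.14464509e+01,
       -6.02381257e-02,  4.26962378e-02,  1.53123810e-04]), 'position': array([ 0.18854899, -0.59530919,  0.2259298 ]), 'ee_rot': array([-2.53403693e+00,  1.85546581e+00,  2.20944911e-03]), 'force': array([ 0.1166124 ,  0.07471148, -0.10909655]), 'ft_torque': array([ 0.00606362, -0.0558247 ,  0.00060161]), 'width': 0.9999096778126357}
0.0188
side {'K': array([[514.03924516,   0.        , 308.76082307],
       [  0.        , 514.03924516, 201.34757329],
       [  0.        ,   0.        ,   1.        ]]), 'R': array([[-0.8745544 , -0.48491479,  0.00349863],
       [-0.31945344,  0.57068325, -0.75648538],
       [ 0.36483434, -0.66270527, -0.65400125]]), 't': array([0.4731702 , 0.2956457 , 0.97249499])}
top {'K': array([[469.10514982,   0.        , 320.67229182],
       [  0.        , 469.10514982, 200.74516718],
       [  0.        ,   0.        ,   1.        ]]), 'R': array([[ 0.00244614, -0.99960637, -0.02794864],
       [-0.98798201,  0.00190367, -0.15455721],
       [ 0.15454958,  0.02799083, -0.98758845]]), 't': array([-0.02578375,  0.55487321,  1.14039014])}
```

View pics/side0.png

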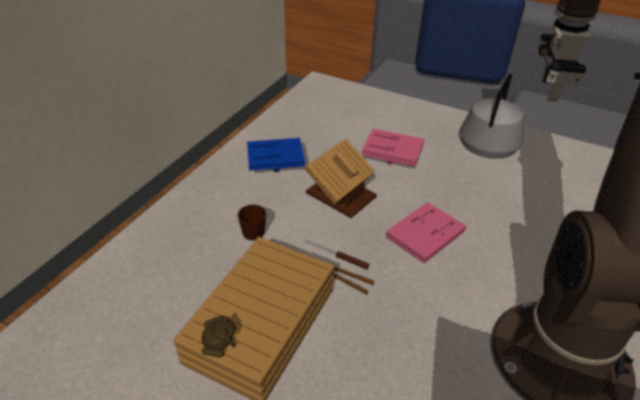

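View pics/top0.png

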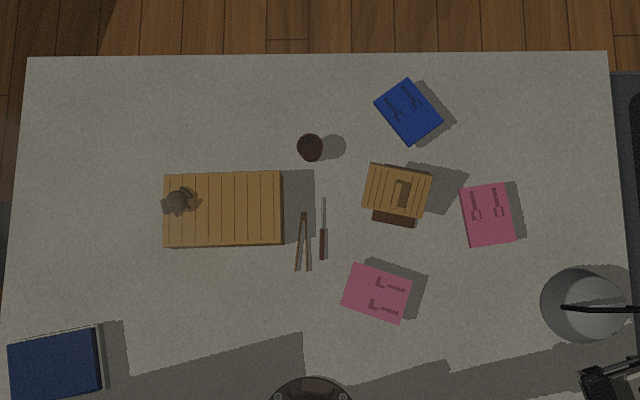

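The side view shows the trivet at about (340,171). The top view shows it at about (397,191), with the tiers centred at about (222,208) and the frog at (178,200). I'll zoom in next.

Run:
```python
import cv2
a=cv2.imread("pics/top0.png")[150:240,350:450]; cv2.imwrite("pics/top0c.png",cv2.resize(a,None,fx=6.5,fy=6.5,interpolation=cv2.INTER_CUBIC))
a=cv2.imread("pics/side0.png")[130:225,295:390]; cv2.imwrite("pics/side0c.png",cv2.resize(a,None,fx=6,fy=6,interpolation=cv2.INTER_CUBIC))
a=cv2.imread("pics/top0.png")[160:260,150:300]; cv2.imwrite("pics/top0t.png",cv2.resize(a,None,fx=5,fy=5,interpolation=cv2.INTER_CUBIC))
```

```text
(no output)
```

View pics/top0c.png

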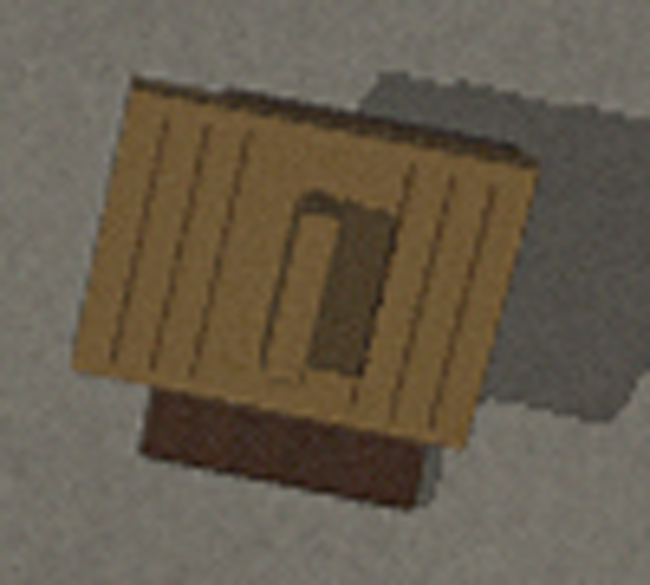

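View pics/side0c.png

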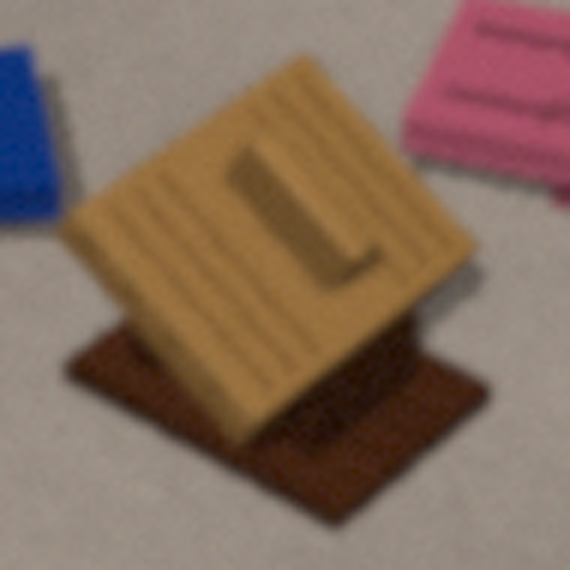

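View pics/top0t.png

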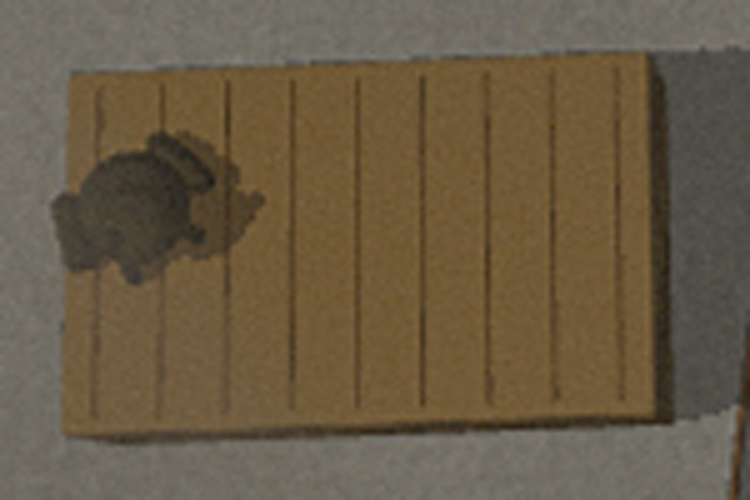

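```bash
cat > h.py <<'E'
import numpy as np, cv2
from scipy.spatial.transform import Rotation as Ro
from scipy.optimize import least_squares
from cell import *
CM={n:camera_model(n) for n in("side","top")}
def proj(n,X):
    m=CM[n]; c=np.atleast_2d(X)@np.array(m["R"]).T+m["t"]; p=c@np.array(m["K"]).T
    return p[:,:2]/p[:,2:]
def Rt(yaw,pitch=np.radians(30)):
    # x up slope, y left, z out
    return (Ro.from_euler('z',yaw)*Ro.from_euler('y',-pitch)).as_matrix()
def slab(x,y,yaw,z=.094,pitch=np.radians(30)):
    R=Rt(yaw,pitch); c=np.array([x,y,z])
    P=[[sx*.056,sy*.075,.01] for sx,sy in((1,1),(1,-1),(-1,-1),(-1,1))]
    P+=[[sx*.056,sy*.075,-.01] for sx,sy in((1,1),(1,-1),(-1,-1),(-1,1))]
    P+=[[sx*.033,sy*.008,.04] for sx,sy in((1,1),(1,-1),(-1,-1),(-1,1))]
    return c+np.array(P)@R.T
def overlay(img,n,P,f,x0,y0,w,h,name):
    a=cv2.resize(img[y0:y0+h,x0:x0+w],None,fx=f,fy=f,interpolation=cv2.INTER_CUBIC)
    q=((proj(n,P)-[x0,y0]+.5)*f-.5).astype(int)
    for k,c in((0,(0,255,0)),(4,(255,0,0)),(8,(0,0,255))):
        if k<len(q): cv2.polylines(a,[q[k:k+4]],True,c,1)
    cv2.imwrite(name,a)
def fitc(n,px,fun,x0):
    r=least_squares(lambda p:(proj(n,fun(p))-px).ravel(),x0); return r
def uncrop(p,f,x0,y0): return (np.array(p,float)+.5)/f-.5+[x0,y0]
E
python3 - <<'E'
from h import *
px=uncrop([(133,90),(540,165),(463,447),(72,370)],6.5,350,150)
r=fitc("top",px,lambda p:slab(*p)[:4],[.6,-.17,-.1]); print(r.x,r.fun)
T=cv2.imread("pics/top0.png");S=cv2.imread("pics/side0.png")
sp=uncrop([(305,55),(478,245)],6,295,130)
print(proj("side",slab(*r.x)[1:3])-sp)
P=slab(*r.x)
overlay(T,"top",P,6.5,350,150,100,90,"pics/o1.png");overlay(S,"side",P,6,295,130,95,95,"pics/o2.png")
# tiers
px=uncrop([(72,73),(648,52),(655,412),(65,432)],5,150,160)
def tier(p):
    x,y,w=p; R=Ro.from_euler('z',w).as_matrix()
    return np.array([x,y,.084])+np.array([[.09,.145,0],[.09,-.145,0],[-.09,-.145,0],[-.09,.145,0]])@R.T
r2=fitc("top",px,tier,[.55,.2,0]); print("tier",r2.x,r2.fun)
P2=tier(r2.x);overlay(S,"side",P2,4,160,220,190,180,"pics/o3.png")
R=Ro.from_euler('z',r2.x[2]).as_matrix(); print("spot",np.array([*r2.x[:2],.084])+R@[0,-.05,0])
E
```

```text
[ 0.57320728 -0.20793049 -0.19915554] [-0.50783736 -0.33855542  0.13537016  0.2520977   0.56231964  0.12323799
 -0.18430859 -0.05267617]
[[-1.55654284 -1.02511845]
 [-0.69698661  0.18154409]]
tier [0.53199365 0.21564392 0.03405483] [-0.68313591 -0.48323536  0.75910281 -0.6184167   0.71367669  0.48718411
 -0.81131823  0.50496795]
spot [0.53369607 0.16567291 0.084     ]
```

View pics/o1.png

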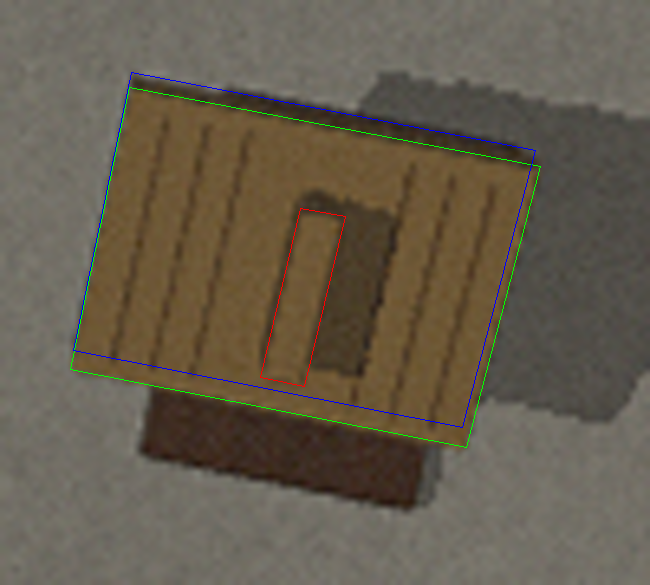

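View pics/o2.png

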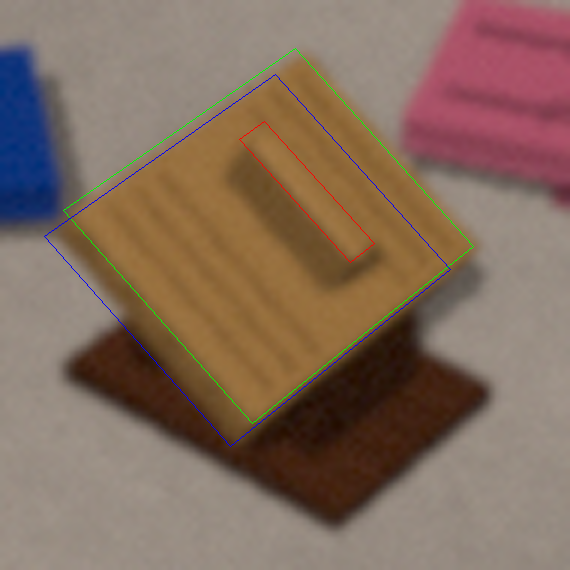

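View pics/o3.png

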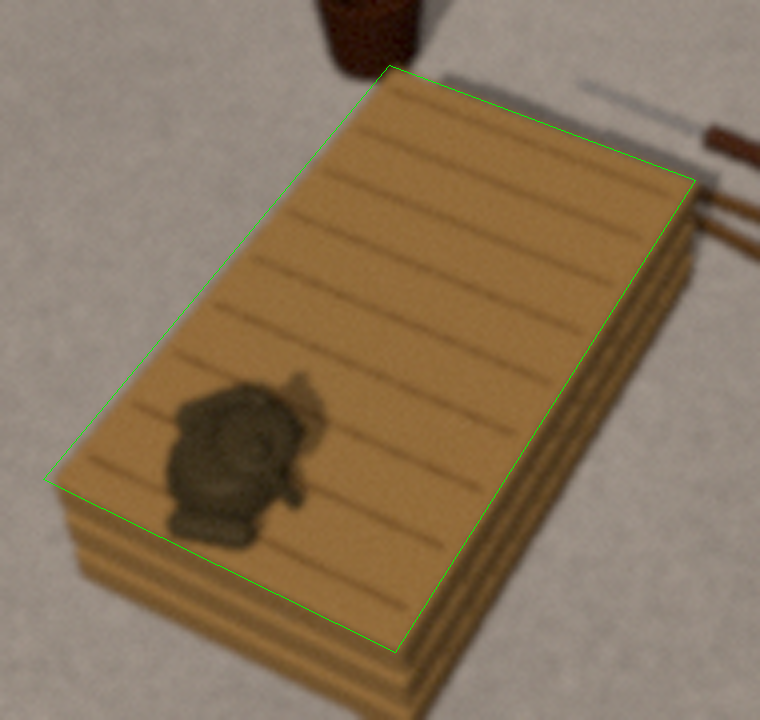

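```bash
cat >> h.py <<'E'
TC=np.array([.5725,-.2085,.094]); TY=-.199
RT=Rt(TY)
def grasp_R(R=RT,s=1):
    z=-R[:,2]; x=s*R[:,1]; return np.column_stack([x,np.cross(z,x),z])
def tp(x,y,z): return TC+RT@[x,y,z]
def rows(target,R,n=None,grip=None,vmax=.045,wmax=.14,show=True):
    o=observe(); p=o["position"]; Rc=Ro.from_rotvec(o["ee_rot"]); Rg=Ro.from_matrix(R)
    d=(Rc.inv()*Rg).as_rotvec(); D=np.array(target)-p
    n=n or max(1,int(np.ceil(max(np.linalg.norm(D)/vmax,np.linalg.norm(d)/wmax))))
    out=[]
    for k in range(n):
        s=(Rc*Ro.from_rotvec(d*k/n)).inv().apply(D/n)
        out.append([*np.round(s/.15,3),*np.round(d/n/.5,3)])
    if show:
        print("n",n,"dist",np.linalg.norm(D).round(4),"ang",np.degrees(np.linalg.norm(d)).round(2))
        for r in out: print([float(v) for v in r]+[grip])
    return out
def st():
    o=observe(); q=RT.T@(o["position"]-TC)
    print("t",round(o["clock"],2),"pos",o["position"].round(4),"trivet-frame mm",(q*1e3).round(1),"F_t",(RT.T@o["force"]).round(2),"w",round(o["width"],3),"j",o["joints"].round(2))
E
python3 - <<'E'
from h import *
for s in(1,-1):
    R=grasp_R(s=s); print(s,tp(0,.115,.12)); rows([.189+.1,-.40,.36],R,grip=1)
Rc=Ro.from_rotvec(observe()["ee_rot"]).as_matrix(); print(Rc)
E
```

```text
1 [ 0.53641837 -0.0839082   0.19792305]
n 19 dist 0.2573 ang 152.05
[-0.055, -0.054, -0.047, -0.019, 0.072, -0.269, 1]
[-0.045, -0.061, -0.049, -0.019, 0.072, -0.269, 1]
[-0.035, -0.066, -0.051, -0.019, 0.072, -0.269, 1]
[-0.024, -0.069, -0.053, -0.019, 0.072, -0.269, 1]
[-0.013, -0.071, -0.054, -0.019, 0.072, -0.269, 1]
[-0.001, -0.071, -0.055, -0.019, 0.072, -0.269, 1]
[0.01, -0.07, -0.056, -0.019, 0.072, -0.269, 1]
[0.022, -0.068, -0.056, -0.019, 0.072, -0.269, 1]
[0.033, -0.063, -0.055, -0.019, 0.072, -0.269, 1]
[0.043, -0.058, -0.055, -0.019, 0.072, -0.269, 1]
[0.052, -0.051, -0.053, -0.019, 0.072, -0.269, 1]
[0.06, -0.043, -0.052, -0.019, 0.072, -0.269, 1]
[0.067, -0.034, -0.05, -0.019, 0.072, -0.269, 1]
[0.073, -0.024, -0.048, -0.019, 0.072, -0.269, 1]
[0.077, -0.013, -0.045, -0.019, 0.072, -0.269, 1]
[0.08, -0.002, -0.042, -0.019, 0.072, -0.269, 1]
[0.081, 0.009, -0.039, -0.019, 0.072, -0.269, 1]
[0.08, 0.02, -0.036, -0.019, 0.072, -0.269, 1]
[0.078, 0.031, -0.033, -0.019, 0.072, -0.269, 1]
-1 [ 0.53641837 -0.0839082   0.19792305]
n 6 dist 0.2573 ang 41.5
[-0.173, -0.172, -0.149, 0.171, 0.045, 0.165, 1]
[-0.184, -0.169, -0.138, 0.171, 0.045, 0.165, 1]
[-0.195, -0.165, -0.128, 0.171, 0.045, 0.165, 1]
[-0.206, -0.159, -0.119, 0.171, 0.045, 0.165, 1]
[-0.216, -0.152, -0.11, 0.171, 0.045, 0.165, 1]
[-0.226, -0.142, -0.102, 0.171, 0.045, 0.165, 1]
[[ 3.01971475e-01 -9.53316806e-01 -5.43225762e-04]
 [-9.53315960e-01 -3.01971935e-01  1.27678614e-03]
 [-1.38122062e-03  1.32312795e-04 -9.99999037e-01]]
```

play_rows --pt "-0.17 -0.17 -0.15 0.17 0.045 0.165 1" --pt "-0.18 -0.17 -0.14 0.17 0.045 0.165 1" --pt "-0.19 -0.165 -0.13 0.17 0.045 0.165 1" --pt "-0.2 -0.16 -0.12 0.17 0.045 0.165 1" --pt "-0.21 -0.15 -0.11 0.17 0.045 0.165 1"

```text
clock: 0.6
position: [0.2747, -0.4336, 0.3362]
ee_rot: [-1.856, 2.117, -0.484]
force: [1.1, 0.0, 0.5]
width: 0.618
```

Run:
```python
from h import *
st(); rows(tp(0,.115,.12),grasp_R(s=-1),grip=1)
```

```text
t 0.6 pos [ 0.2747 -0.4336  0.3362] trivet-frame mm [ -93.1 -279.5  333.4] F_t [ 1.2   0.24 -0.15] w 0.618 j [ 1.21  0.05 -0.04  1.9  -0.45  1.   -0.33]
n 11 dist 0.4581 ang 5.99
[-0.232, -0.082, 0.13, 0.015, 0.004, 0.011, 1]
[-0.232, -0.079, 0.13, 0.015, 0.004, 0.011, 1]
[-0.233, -0.077, 0.13, 0.015, 0.004, 0.011, 1]
[-0.234, -0.075, 0.13, 0.015, 0.004, 0.011, 1]
[-0.235, -0.072, 0.13, 0.015, 0.004, 0.011, 1]
[-0.235, -0.07, 0.13, 0.015, 0.004, 0.011, 1]
[-0.236, -0.068, 0.13, 0.015, 0.004, 0.011, 1]
[-0.237, -0.066, 0.13, 0.015, 0.004, 0.011, 1]
[-0.237, -0.063, 0.13, 0.015, 0.004, 0.011, 1]
[-0.238, -0.061, 0.13, 0.015, 0.004, 0.011, 1]
[-0.239, -0.059, 0.129, 0.015, 0.004, 0.011, 1]
```

play_rows --pt "-0.235 -0.08 0.11 0.015 0.005 0.01 1" --pt "-0.235 -0.08 0.11 0.015 0.005 0.01 1" --pt "-0.235 -0.08 0.11 0.015 0.005 0.01 1" --pt "-0.235 -0.075 0.11 0.015 0.005 0.01 1" --pt "-0.235 -0.07 0.11 0.015 0.005 0.01 1"

```text
clock: 1.1
position: [0.3888, -0.2689, 0.2892]
ee_rot: [-1.794, 2.13, -0.545]
force: [1.7, -0.2, -0.7]
width: 0.176
```

play_rows --pt "-0.235 -0.07 0.11 0.015 0.005 0.01 1" --pt "-0.235 -0.07 0.11 0.015 0.005 0.01 1" --pt "-0.235 -0.065 0.11 0.015 0.005 0.01 1" --pt "-0.235 -0.065 0.11 0.015 0.005 0.01 1" --pt "-0.235 -0.06 0.11 0.015 0.005 0.01 1"

```text
clock: 1.6
position: [0.4879, -0.1277, 0.2429]
ee_rot: [-1.757, 2.137, -0.582]
force: [-0.8, -1.6, 0.4]
width: 0.004
```

Run:
```python
from h import *
st(); rows(tp(0,.115,.06),grasp_R(s=-1),grip=1)
```

```text
t 1.6 pos [ 0.4879 -0.1277  0.2429] trivet-frame mm [-11.2  62.5 178.4] F_t [-0.19 -1.7   0.58] w 0.004 j [ 0.83  0.01 -0.71  2.23  0.15  0.39 -1.76]
n 3 dist 0.13 ang 0.95
[-0.12, -0.027, 0.261, 0.003, -0.009, 0.005, 1]
[-0.119, -0.026, 0.262, 0.003, -0.009, 0.005, 1]
[-0.118, -0.026, 0.263, 0.003, -0.009, 0.005, 1]
```

play_rows --pt "-0.18 -0.03 0.13 0.003 -0.009 0.005 1" --pt "-0.17 -0.03 0.13 0.003 -0.009 0.005 1" --pt "-0.05 -0.02 0.1 0.003 -0.009 0.005 1" --pt "0 0 0.1 0 0 0 1" --pt "0 0 0.1 0 0 0 1"

```text
clock: 2.1
position: [0.5436, -0.087, 0.1801]
ee_rot: [-1.751, 2.129, -0.571]
force: [0.5, -1.0, -0.6]
width: 0.001
```

Run:
```python
from h import *
st(); rows(tp(0,.112,-.008),grasp_R(s=-1),grip=1,vmax=.03)
for n in("side","top"): cv2.imwrite(f"pics/{n}1.png",get_image(n))
a=cv2.imread("pics/side1.png")[80:260,250:440]; cv2.imwrite("pics/side1c.png",cv2.resize(a,None,fx=4,fy=3.3,interpolation=cv2.INTER_CUBIC))
```

```text
t 2.1 pos [ 0.5436 -0.087   0.1801] trivet-frame mm [ -2.3 113.4 100.8] F_t [ 0.3  -0.9  -0.83] w 0.001 j [ 0.52  0.2  -0.59  2.24  0.82  0.31 -2.53]
n 4 dist 0.1088 ang 0.33
[0.002, -0.004, 0.181, 0.001, -0.001, 0.003, 1]
[0.002, -0.004, 0.181, 0.001, -0.001, 0.003, 1]
[0.002, -0.004, 0.181, 0.001, -0.001, 0.003, 1]
[0.002, -0.004, 0.181, 0.001, -0.001, 0.003, 1]
```

View pics/side1c.png

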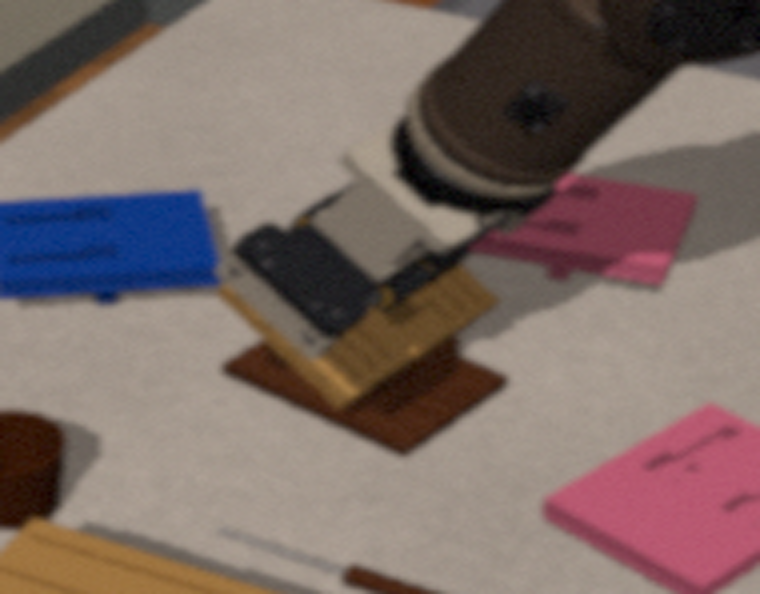

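View pics/top1.png

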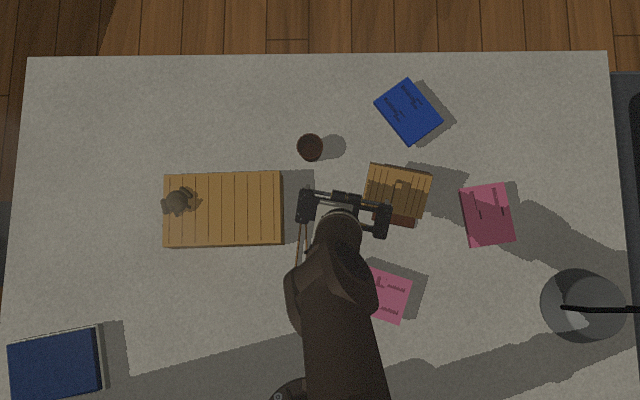

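play_rows --pt "0 0 0 0 0 -0.2 1" --pt "0 0 0 0 0 -0.2 1"

```text
clock: 2.4
position: [0.5421, -0.0865, 0.1791]
ee_rot: [-1.987, 1.964, -0.618]
force: [-0.7, -0.2, -0.2]
width: 0.008
```

Run:
```python
from h import *
st(); rows(tp(0,.112,.1),grasp_R(s=1),grip=1,vmax=.03)
```

```text
t 2.4 pos [ 0.5421 -0.0865  0.1791] trivet-frame mm [ -4.1 113.6 100.6] F_t [-0.65 -0.32  0.09] w 0.008 j [ 0.55  0.21 -0.63  2.24  0.83  0.32 -2.34]
n 21 dist 0.0045 ang 167.92
[0.001, -0.001, 0.0, 0.0, 0.001, -0.279, 1]
[0.001, -0.001, 0.0, 0.0, 0.001, -0.279, 1]
[0.001, -0.001, 0.0, 0.0, 0.001, -0.279, 1]
[0.001, -0.001, 0.0, 0.0, 0.001, -0.279, 1]
[0.001, -0.001, 0.0, 0.0, 0.001, -0.279, 1]
[0.001, -0.0, 0.0, 0.0, 0.001, -0.279, 1]
[0.001, -0.0, 0.0, 0.0, 0.001, -0.279, 1]
[0.001, -0.0, 0.0, 0.0, 0.001, -0.279, 1]
[0.001, 0.0, 0.0, 0.0, 0.001, -0.279, 1]
[0.001, 0.0, 0.0, 0.0, 0.001, -0.279, 1]
[0.001, 0.001, 0.0, 0.0, 0.001, -0.279, 1]
[0.001, 0.001, 0.0, 0.0, 0.001, -0.279, 1]
[0.001, 0.001, 0.0, 0.0, 0.001, -0.279, 1]
[0.001, 0.001, 0.0, 0.0, 0.001, -0.279, 1]
[0.001, 0.001, 0.0, 0.0, 0.001, -0.279, 1]
[0.001, 0.001, 0.0, 0.0, 0.001, -0.279, 1]
[0.0, 0.001, 0.0, 0.0, 0.001, -0.279, 1]
[0.0, 0.001, 0.0, 0.0, 0.001, -0.279, 1]
[0.0, 0.001, 0.0, 0.0, 0.001, -0.279, 1]
[-0.0, 0.001, 0.0, 0.0, 0.001, -0.279, 1]
[-0.0, 0.001, 0.0, 0.0, 0.001, -0.279, 1]
```

play_rows --pt "0 0 0 0 0 -0.28 1" --pt "0 0 0 0 0 -0.28 1" --pt "0 0 0 0 0 -0.28 1" --pt "0 0 0 0 0 -0.28 1" --pt "0 0 0 0 0 -0.28 1"

```text
clock: 2.9
position: [0.54, -0.0873, 0.182]
ee_rot: [-2.688, 1.186, -0.761]
force: [-0.2, 0.8, -0.8]
width: 0.006
```

play_rows --pt "0 0 0 0 0 -0.28 1" --pt "0 0 0 0 0 -0.28 1" --pt "0 0 0 0 0 -0.28 1" --pt "0 0 0 0 0 -0.28 1" --pt "0 0 0 0 0 -0.28 1"

```text
clock: 3.4
position: [0.5376, -0.0887, 0.185]
ee_rot: [2.954, -0.151, 0.773]
force: [0.2, -0.4, 0.2]
width: 0.007
```

play_rows --pt "0 0 0 0 0 -0.28 1" --pt "0 0 0 0 0 -0.28 1" --pt "0 0 0 0 0 -0.28 1" --pt "0 0 0 0 0 -0.28 1" --pt "0 0 0 0 0 -0.28 1"

```text
clock: 3.9
position: [0.5349, -0.0904, 0.1878]
ee_rot: [2.669, 0.865, 0.637]
force: [0.9, -0.2, -0.6]
width: 0.003
```

Run:
```python
from h import *
st(); rows(tp(0,.112,.1),grasp_R(s=1),grip=1,vmax=.03)
```

```text
t 3.9 pos [ 0.5349 -0.0904  0.1878] trivet-frame mm [ -5.2 108.4 111.3] F_t [ 0.53 -0.03 -0.96] w 0.003 j [ 0.95  0.29 -1.1   2.22  1.04  0.48 -0.32]
n 6 dist 0.013 ang 42.47
[0.007, 0.001, 0.012, -0.0, 0.005, -0.247, 1]
[0.007, 0.002, 0.013, -0.0, 0.005, -0.247, 1]
[0.006, 0.003, 0.013, -0.0, 0.005, -0.247, 1]
[0.006, 0.004, 0.013, -0.0, 0.005, -0.247, 1]
[0.005, 0.005, 0.013, -0.0, 0.005, -0.247, 1]
[0.005, 0.005, 0.013, -0.0, 0.005, -0.247, 1]
```

play_rows --pt "0.01 0 0.013 0 0.005 -0.25 1" --pt "0.01 0 0.013 0 0.005 -0.25 1" --pt "0.005 0.003 0.013 0 0.005 -0.25 1" --pt "0.005 0.005 0.013 0 0.005 -0.25 1" --pt "0.005 0.005 0.013 0 0.005 -0.25 1"

```text
clock: 4.4
position: [0.5414, -0.0905, 0.1839]
ee_rot: [2.171, 1.619, 0.473]
force: [-0.6, 0.2, -0.5]
width: 0.004
```

Run:
```python
from h import *
st(); rows(tp(0,.112,-.008),grasp_R(s=1),grip=1,n=5)
```

```text
t 4.4 pos [ 0.5414 -0.0905  0.1839] trivet-frame mm [ -1.6 109.5 104.8] F_t [-0.82  0.07 -0.09] w 0.004 j [ 1.    0.36 -1.19  2.21  1.13  0.53  0.26]
n 5 dist 0.1128 ang 5.06
[0.005, 0.002, 0.15, -0.001, 0.004, -0.035, 1]
[0.005, 0.002, 0.15, -0.001, 0.004, -0.035, 1]
[0.004, 0.002, 0.15, -0.001, 0.004, -0.035, 1]
[0.004, 0.002, 0.15, -0.001, 0.004, -0.035, 1]
[0.004, 0.002, 0.15, -0.001, 0.004, -0.035, 1]
```

play_rows --pt "0.005 0.002 0.14 0 0.004 -0.06 1" --pt "0.005 0.002 0.14 0 0.004 -0.06 1" --pt "0.005 0.002 0.14 0 0.004 -0.06 1"

```text
clock: 4.7
position: [0.5735, -0.0981, 0.1322]
ee_rot: [2.078, 1.714, 0.446]
force: [1.2, 0.2, 0.6]
width: 0.005
```

Run:
```python
from h import *
st(); rows(tp(0,.110,-.008),grasp_R(s=1),grip=1)
```

```text
t 4.7 pos [ 0.5735 -0.0981  0.1322] trivet-frame mm [  1.  108.5  43.5] F_t [ 1.32  0.41 -0.08] w 0.005 j [ 0.83  0.48 -1.04  2.21  1.41  0.54  0.11]
n 2 dist 0.0515 ang 0.76
[0.007, -0.004, 0.172, 0.001, 0.009, 0.01, 1]
[0.006, -0.003, 0.172, 0.001, 0.009, 0.01, 1]
```

play_rows --pt "0.007 -0.003 0.12 0.001 0.009 0.01 1" --pt "0.007 -0.003 0.11 0.001 0.009 0.01 1" --pt "0 0 0.1 0 0 0 1" --pt "0 0 0 0 0 0 1"

```text
clock: 5.1
position: [0.5967, -0.1042, 0.0873]
ee_rot: [2.091, 1.709, 0.451]
force: [-1.2, -0.1, 0.8]
width: 0.008
```

Run:
```python
from h import *
st(); rows(tp(0,.098,-.008),grasp_R(s=1),grip=1)
for n in("side","top"): cv2.imwrite(f"pics/{n}2.png",get_image(n))
a=cv2.imread("pics/side2.png")[100:230,270:420]; a=cv2.resize(a,None,fx=3.5,fy=3.5,interpolation=cv2.INTER_CUBIC)
cv2.imwrite("pics/side2c.png",a)
a=cv2.imread("pics/top2.png")[140:240,280:460]; cv2.imwrite("pics/top2c.png",cv2.resize(a,None,fx=4,fy=4,interpolation=cv2.INTER_CUBIC))
```

```text
t 5.1 pos [ 0.5967 -0.1042  0.0873] trivet-frame mm [ -0.6 107.1  -7.3] F_t [-0.58 -0.33  1.28] w 0.008 j [ 0.76  0.6  -0.97  2.2   1.6   0.57 -0.04]
n 1 dist 0.0091 ang 0.32
[-0.06, 0.004, 0.005, -0.006, 0.009, -0.0, 1]
```

View pics/side2c.png

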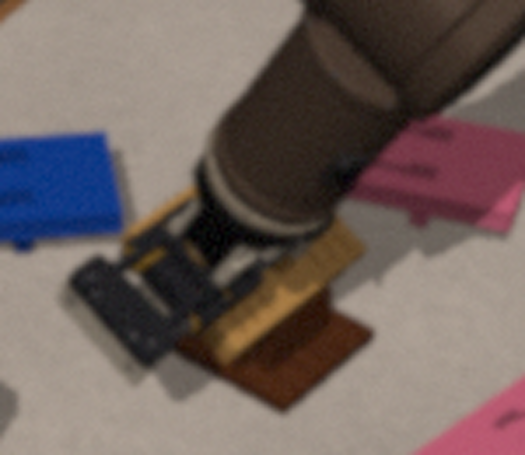

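View pics/top2c.png

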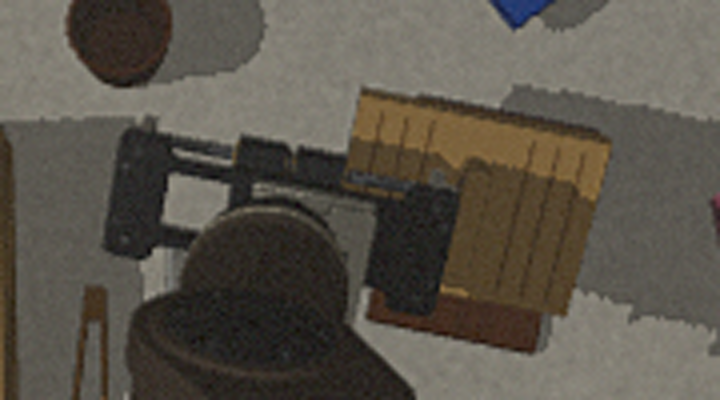

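play_rows --pt "-0.025 0.003 0.003 -0.003 0.005 0 1" --pt "-0.02 0.002 0 -0.003 0.004 0 1" --pt "-0.015 0 0 0 0 0 1"

```text
clock: 5.5
position: [0.5956, -0.1134, 0.0915]
ee_rot: [2.085, 1.709, 0.461]
force: [-0.4, 0.6, -0.7]
width: 0.002
```

Run:
```python
from h import *
st()
```

```text
t 5.5 pos [ 0.5956 -0.1134  0.0915] trivet-frame mm [ 2.  97.8 -4.1] F_t [-0.78  0.56 -0.37] w 0.002 j [ 0.79  0.59 -0.97  2.2   1.6   0.55 -0.02]
```

play_rows --pt "-0.02 0 0.02 0 0 0 1" --pt "-0.02 0 0.01 0 0 0 1" --pt "-0.02 0 0 0 0 0 1"

```text
clock: 5.8
position: [0.5963, -0.1218, 0.0886]
ee_rot: [2.083, 1.711, 0.465]
force: [0.0, 4.4, -0.8]
width: 0.004
```

Run:
```python
from h import *
st()
```

```text
t 5.8 pos [ 0.5963 -0.1218  0.0886] trivet-frame mm [ 2.7 89.7 -7.8] F_t [-1.12  4.36 -0.29] w 0.004 j [ 0.81  0.59 -0.96  2.2   1.62  0.54 -0.01]
```

play_rows --pt "-0.02 -0.005 0 0 0 0 1" --pt "-0.02 -0.005 0 0 0 0 1" --pt "-0.02 -0.005 0 0 0 0 1"

```text
clock: 6.1
position: [0.5926, -0.129, 0.0873]
ee_rot: [2.082, 1.714, 0.468]
force: [-0.6, 6.7, 1.7]
width: 0.005
```

Run:
```python
from h import *
st();rows(tp(0,.07,-.008),grasp_R(s=1),grip=1,n=5)
```

```text
t 6.1 pos [ 0.5926 -0.129   0.0873] trivet-frame mm [ 0.1 81.9 -7.8] F_t [-0.84  6.46  2.45] w 0.005 j [ 0.83  0.59 -0.96  2.2   1.63  0.52 -0.  ]
n 5 dist 0.0119 ang 0.52
[-0.016, -0.0, 0.0, 0.002, -0.002, 0.002, 1]
[-0.016, -0.0, 0.0, 0.002, -0.002, 0.002, 1]
[-0.016, -0.0, 0.0, 0.002, -0.002, 0.002, 1]
[-0.016, -0.0, 0.0, 0.002, -0.002, 0.002, 1]
[-0.016, -0.0, 0.0, 0.002, -0.002, 0.002, 1]
```

play_rows --pt "-0.013 0 0 0 0 0 1" --pt "-0.013 0 0 0 0 0 1"

```text
clock: 6.3
position: [0.5915, -0.1322, 0.0871]
ee_rot: [2.082, 1.716, 0.469]
force: [0.1, 4.7, 0.7]
width: 0.004
```

play_rows --pt "-0.013 0 0 0 0 0 1" --pt "-0.013 0 0 0 0 0 1"

```text
clock: 6.5
position: [0.5907, -0.1359, 0.0872]
ee_rot: [2.082, 1.717, 0.47]
force: [-0.0, 4.2, 0.8]
width: 0.006
```

Run:
```python
from h import *
st();rows(tp(0,.07,-.008),grasp_R(s=1),grip=1,n=5)
```

```text
t 6.5 pos [ 0.5907 -0.1359  0.0872] trivet-frame mm [-0.4 74.7 -7.7] F_t [-0.32  4.16  1.14] w 0.006 j [ 0.84  0.59 -0.96  2.2   1.63  0.51  0.01]
n 5 dist 0.0048 ang 0.63
[-0.006, 0.0, 0.0, 0.002, -0.003, 0.002, 1]
[-0.006, 0.0, 0.0, 0.002, -0.003, 0.002, 1]
[-0.006, 0.0, 0.0, 0.002, -0.003, 0.002, 1]
[-0.006, 0.0, 0.0, 0.002, -0.003, 0.002, 1]
[-0.006, 0.0, 0.0, 0.002, -0.003, 0.002, 1]
```

Sliding steadily at 4 to 5 N. I'll keep going in small steps.

play_rows --pt "-0.013 0 0 0 0 0 1" --pt "-0.013 0 0 0 0 0 1"

```text
clock: 6.7
position: [0.5902, -0.1379, 0.0873]
ee_rot: [2.081, 1.72, 0.473]
force: [2.4, 11.8, -2.1]
width: 0.007
```

play_rows --pt "-0.013 0 0 0 0 0 1" --pt "-0.013 0 0 0 0 0 1"

```text
clock: 6.9
position: [0.59, -0.1377, 0.0874]
ee_rot: [2.079, 1.727, 0.481]
force: [2.0, 8.3, -3.3]
width: 0.007
```

play_rows --pt "-0.013 0 0 0.002 -0.003 0.002 1" --pt "-0.013 0 0 0.002 -0.003 0.002 1"

```text
clock: 7.1
position: [0.59, -0.1376, 0.0874]
ee_rot: [2.08, 1.731, 0.485]
force: [2.7, 9.0, -3.0]
width: 0.004
```

Run:
```python
from h import *
st()
```

```text
t 7.1 pos [ 0.59   -0.1376  0.0874] trivet-frame mm [-0.6 72.9 -7.2] F_t [-0.73  9.39 -3.01] w 0.004 j [ 0.86  0.59 -0.96  2.2   1.61  0.48  0.04]
```

play_rows --pt "0.04 0 0 0 0 0 1" --pt "0.06 0 0 0 0 0 1" --pt "0.06 0 -0.1 0 0 0 1" --pt "0.0 0 -0.25 0 0 0 1" --pt "0 0 -0.3 0 0 0 1"

```text
clock: 7.6
position: [0.5465, -0.1101, 0.1661]
ee_rot: [2.091, 1.725, 0.473]
force: [-0.6, -1.6, 1.2]
width: 0.002
```

Run:
```python
from h import *
st()
for n in("side","top"): cv2.imwrite(f"pics/{n}3.png",get_image(n))
T=cv2.imread("pics/top3.png");S=cv2.imread("pics/side3.png")
c=tp(0,-.0215,0); P=slab(c[0],c[1],TY)
overlay(T,"top",P,5,320,140,150,110,"pics/o4.png");overlay(S,"side",P,5,280,110,130,110,"pics/o5.png")
```

```text
t 7.6 pos [ 0.5465 -0.1101  0.1661] trivet-frame mm [-2.9 91.3 84.9] F_t [ 0.33 -1.66  1.18] w 0.002 j [ 0.99  0.38 -1.1   2.22  1.17  0.46  0.38]
```

View pics/o4.png

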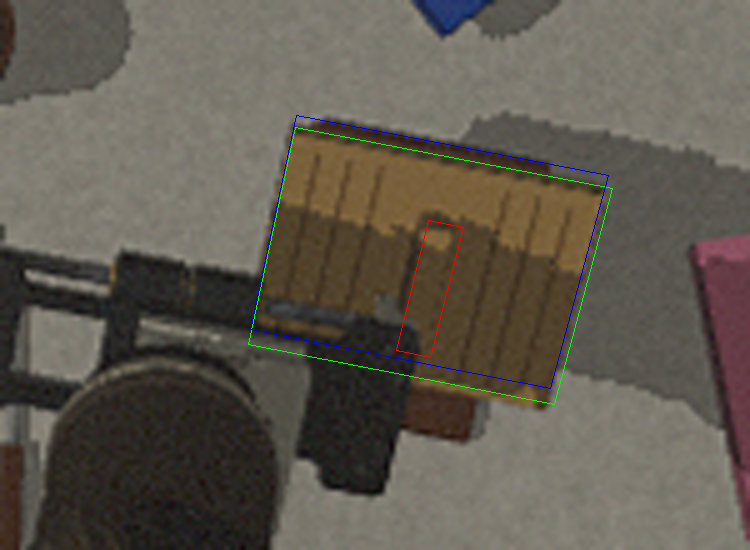

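View pics/o5.png

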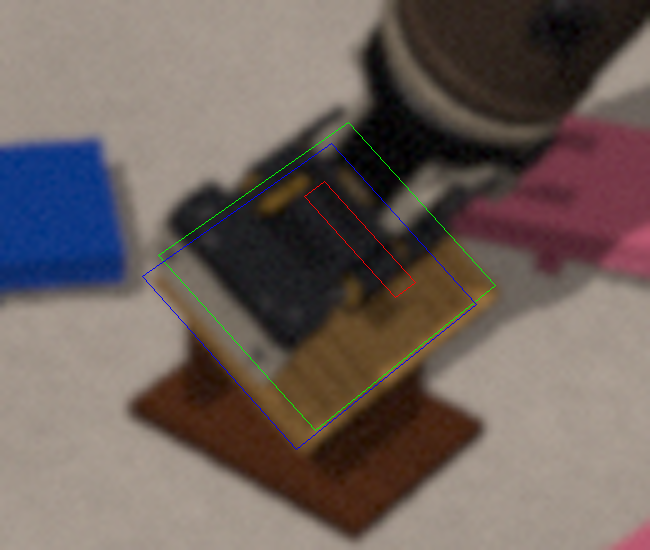

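Run:
```python
from h import *
rows(tp(0,-.0215,.075),grasp_R(s=1),grip=0,n=5)
```

```text
n 5 dist 0.1132 ang 0.81
[-0.15, 0.001, 0.015, -0.0, -0.006, 0.001, 0]
[-0.15, 0.001, 0.015, -0.0, -0.006, 0.001, 0]
[-0.15, 0.002, 0.015, -0.0, -0.006, 0.001, 0]
[-0.15, 0.002, 0.016, -0.0, -0.006, 0.001, 0]
[-0.15, 0.002, 0.016, -0.0, -0.006, 0.001, 0]
```

play_rows --pt "-0.15 0.001 0 0 -0.006 0.001 0" --pt "-0.16 0.002 0 0 -0.006 0.001 0" --pt "-0.16 0.002 0 0 -0.006 0.001 0" --pt "-0.16 0.002 0 0 -0.006 0.001 0" --pt "-0.12 0.002 0.02 0 -0.006 0.001 0"

```text
clock: 8.2
position: [0.5269, -0.2268, 0.1677]
ee_rot: [2.084, 1.706, 0.446]
force: [-0.9, 0.2, 0.5]
width: 0.386
```

Run:
```python
from h import *
st();rows(tp(0,-.0215,.04),grasp_R(s=1),grip=0,n=3)
for n in("side","top"): cv2.imwrite(f"pics/{n}4.png",get_image(n))
T=cv2.imread("pics/top4.png");S=cv2.imread("pics/side4.png")
c=tp(0,-.0215,0); P=slab(c[0],c[1],TY)
overlay(T,"top",P,5,320,140,150,110,"pics/o6.png");overlay(S,"side",P,5,280,110,130,110,"pics/o7.png")
```

```text
t 8.2 pos [ 0.5269 -0.2268  0.1677] trivet-frame mm [  1.3 -27.   84.4] F_t [-0.59  0.06  0.86] w 0.386 j [ 1.28  0.44 -1.15  2.18  1.08  0.42  0.71]
n 3 dist 0.0447 ang 0.65
[0.013, -0.003, 0.098, 0.001, 0.007, 0.002, 0]
[0.013, -0.003, 0.099, 0.001, 0.007, 0.002, 0]
[0.012, -0.003, 0.099, 0.001, 0.007, 0.002, 0]
```

View pics/o6.png

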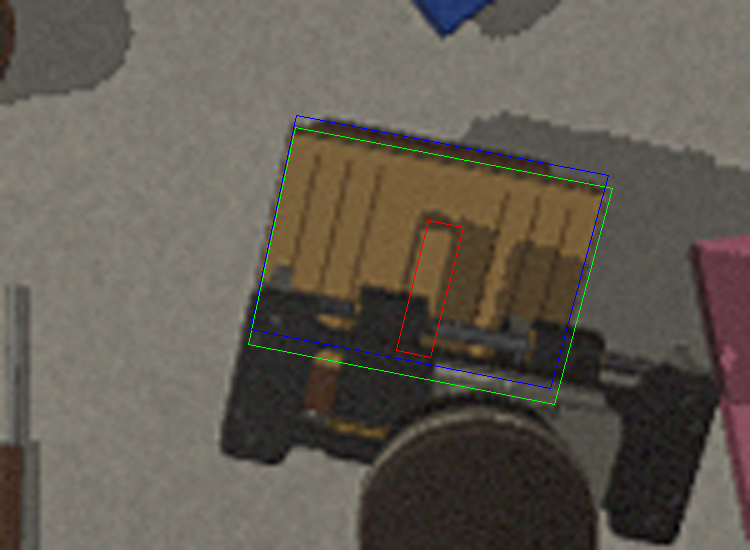

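View pics/o7.png

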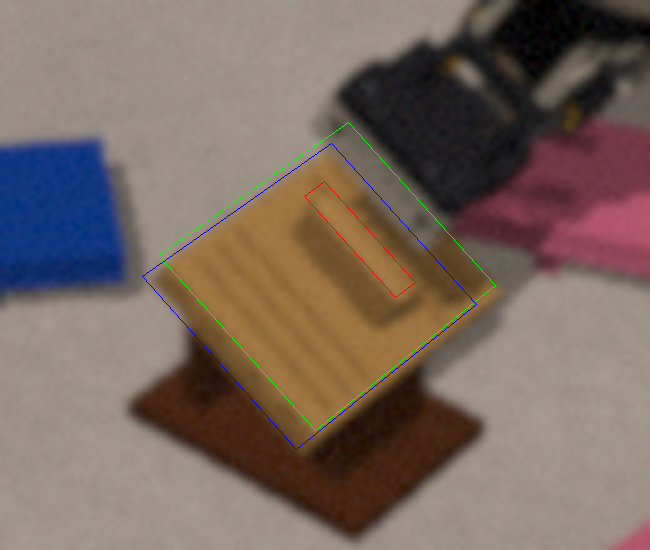

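Run:
```python
from h import *
T=cv2.imread("pics/top4.png")
a=T[155:225,365:450]; a=cv2.resize(a,None,fx=9,fy=8,interpolation=cv2.INTER_CUBIC); a=cv2.convertScaleAbs(a,alpha=1.6)
cv2.imwrite("pics/z.png",a)
for dy in(-.0215,-.019,-.017):
    c=tp(0,dy,0); print(dy,((proj("top",slab(c[0],c[1],TY))-[365,155]+.5)*[9,8]).round().tolist())
```

```text
-0.0215 [[129.0, 85.0], [699.0, 182.0], [593.0, 528.0], [44.0, 432.0], [129.0, 66.0], [690.0, 162.0], [587.0, 503.0], [46.0, 408.0], [367.0, 234.0], [429.0, 244.0], [371.0, 453.0], [310.0, 442.0]]
-0.019 [[119.0, 83.0], [690.0, 180.0], [584.0, 526.0], [35.0, 430.0], [120.0, 65.0], [681.0, 160.0], [577.0, 501.0], [37.0, 406.0], [358.0, 232.0], [420.0, 242.0], [362.0, 451.0], [301.0, 440.0]]
-0.017 [[112.0, 82.0], [682.0, 179.0], [577.0, 525.0], [28.0, 429.0], [113.0, 63.0], [673.0, 159.0], [570.0, 500.0], [30.0, 405.0], [350.0, 231.0], [412.0, 241.0], [354.0, 450.0], [293.0, 439.0]]
```

View pics/z.png

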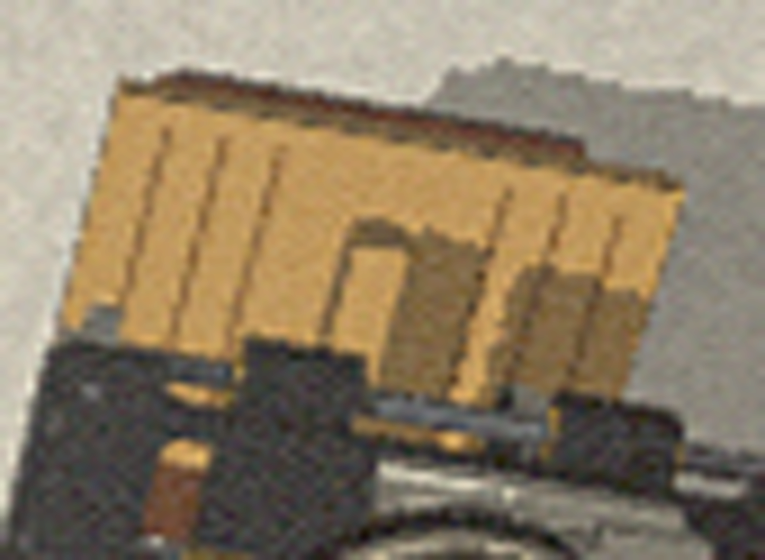

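Run:
```python
from h import *
px=uncrop([(0,0)],1,0,0)
q=np.array([(117,95),(683,190),(350,243),(410,250)],float); q=(q/[9,8])-.5+[365,155]
r=least_squares(lambda p:(proj("top",slab(*tp(p[0],p[1],0)[:2],TY,z=tp(p[0],p[1],0)[2])[[0,1,8,9]])-q).ravel(),[0,-.02]); print(r.x,r.fun.round(2))
px=uncrop([(133,90),(540,165),(300,209),(342,214)],6.5,350,150)
r=least_squares(lambda p:(proj("top",slab(*tp(p[0],p[1],0)[:2],TY,z=tp(p[0],p[1],0)[2])[[0,1,8,9]])-px).ravel(),[0,-.02]); print("initially",r.x,r.fun.round(2))
rows(tp(-.002,-.0175,.055),grasp_R(s=1),grip=0,n=3)
```

```text
[-0.00331028 -0.0180481 ] [-0.45 -0.22 -0.02  0.05  0.13 -0.14  0.33  0.32]
initially [0.00067953 0.00089795] [-0.58 -0.39  0.08  0.2   0.04 -0.18  0.45  0.38]
n 3 dist 0.0309 ang 0.67
[0.025, -0.006, 0.064, 0.0, 0.008, -0.0, 0]
[0.024, -0.006, 0.064, 0.0, 0.008, -0.0, 0]
[0.024, -0.006, 0.064, 0.0, 0.008, -0.0, 0]
```

play_rows --pt "0.025 -0.008 0.06 0 0.008 0 0" --pt "0.024 -0.008 0.05 0 0.008 0 0" --pt "0.02 -0.008 0.03 0 0.008 0 0"

```text
clock: 8.6
position: [0.5359, -0.22, 0.1454]
ee_rot: [2.092, 1.706, 0.456]
force: [-0.0, 0.3, -0.1]
width: 0.498
```

Run:
```python
from h import *
st();rows(tp(-.0025,-.018,.013),grasp_R(s=1),grip=0,n=4)
```

```text
t 8.6 pos [ 0.5359 -0.22    0.1454] trivet-frame mm [ -3.4 -18.5  61.4] F_t [-0.09  0.29 -0.01] w 0.498 j [ 1.18  0.46 -1.06  2.19  1.19  0.39  0.59]
n 4 dist 0.0484 ang 0.22
[0.001, 0.002, 0.081, -0.0, 0.001, -0.002, 0]
[0.001, 0.002, 0.081, -0.0, 0.001, -0.002, 0]
[0.001, 0.002, 0.081, -0.0, 0.001, -0.002, 0]
[0.001, 0.001, 0.081, -0.0, 0.001, -0.002, 0]
```

play_rows --pt "0.001 0.002 0.08 0 0.001 0 0" --pt "0.001 0.002 0.08 0 0.001 0 0" --pt "0.001 0.002 0.07 0 0.001 0 0" --pt "0.001 0.001 0.03 0 0.001 0 0"

```text
clock: 9.0
position: [0.5573, -0.2204, 0.1097]
ee_rot: [2.091, 1.711, 0.456]
force: [-0.7, -0.1, 0.7]
width: 0.495
```

Run:
```python
from h import *
st();rows(tp(-.0025,-.018,.0135),grasp_R(s=1),grip=0,n=2)
cv2.imwrite("pics/side5.png",get_image("side"))
a=cv2.imread("pics/side5.png")[110:230,270:420]; cv2.imwrite("pics/side5c.png",cv2.resize(a,None,fx=5,fy=5,interpolation=cv2.INTER_CUBIC))
```

```text
t 9.0 pos [ 0.5573 -0.2204  0.1097] trivet-frame mm [ -3.  -14.6  19.9] F_t [-0.25 -0.22  0.91] w 0.495 j [ 1.05  0.52 -0.93  2.19  1.41  0.37  0.38]
n 2 dist 0.0072 ang 0.13
[-0.011, 0.002, 0.021, -0.002, 0.0, -0.0, 0]
[-0.011, 0.002, 0.021, -0.002, 0.0, -0.0, 0]
```

View pics/side5c.png

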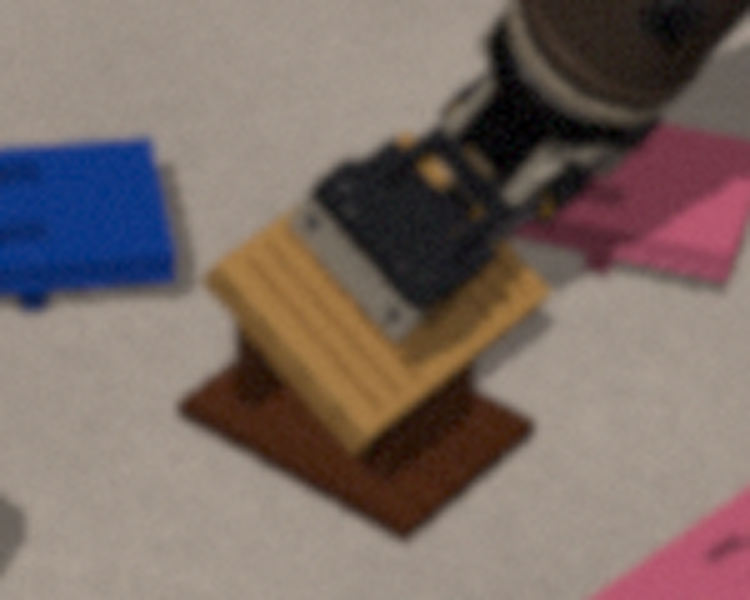

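play_rows --pt "-0.014 0.002 0.02 0 0 0 0" --pt "-0.008 0.001 0.015 0 0 0 0" --pt "0 0 0 0 0 0 0"

```text
clock: 9.35
position: [0.56, -0.2235, 0.1052]
ee_rot: [2.09, 1.712, 0.457]
force: [-0.6, -0.1, -0.1]
width: 0.498
```

Run:
```python
from h import *
st();rows(tp(-.0025,-.018,.0135),grasp_R(s=1),grip=0,n=2)
```

```text
t 9.35 pos [ 0.56   -0.2235  0.1052] trivet-frame mm [ -2.4 -17.1  14.3] F_t [-0.58 -0.26  0.21] w 0.498 j [ 1.04  0.53 -0.92  2.18  1.43  0.37  0.37]
n 2 dist 0.0012 ang 0.15
[-0.003, -0.0, 0.003, -0.002, -0.0, 0.001, 0]
[-0.003, -0.0, 0.003, -0.002, -0.0, 0.001, 0]
```

Aligned with the rib. Next I close with a gentle force, then firm up.

play_rows --pt "0 0 0 0 0 0 1" --pt "0 0 0 0 0 0 1" --pt "0 0 0 0 0 0 1" --pt "0 0 0 0 0 0 1" --pt "0 0 0 0 0 0 1" --force 10

```text
clock: 9.85
position: [0.5597, -0.2246, 0.106]
ee_rot: [2.091, 1.71, 0.456]
force: [2.1, -0.5, -2.6]
width: 0.173
```

Run:
```python
from h import *
st()
```

```text
t 9.85 pos [ 0.5597 -0.2246  0.106 ] trivet-frame mm [ -2.2 -18.3  15. ] F_t [ 0.54 -0.09 -3.31] w 0.173 j [ 1.04  0.53 -0.92  2.18  1.43  0.37  0.37]
```

play_rows --pt "0 0 0 0 0 0 1" --pt "0 0 0 0 0 0 1" --pt "0 0 0 0 0 0 1" --force 45

```text
clock: 10.15
position: [0.5597, -0.2246, 0.106]
ee_rot: [2.091, 1.709, 0.456]
force: [0.2, 0.0, -0.6]
width: 0.174
```

play_rows --pt "0 0 -0.02 0 0 0 1" --pt "0 0 -0.03 0 0 0 1"

```text
clock: 10.35
position: [0.5561, -0.2236, 0.1123]
ee_rot: [2.091, 1.71, 0.456]
force: [2.7, -0.9, -4.1]
width: 0.171
```

Run:
```python
from h import *
st()
```

```text
t 10.35 pos [ 0.5561 -0.2236  0.1123] trivet-frame mm [ -2.2 -18.   22.4] F_t [ 0.4  -0.31 -4.97] w 0.171 j [ 1.06  0.52 -0.94  2.18  1.38  0.36  0.41]
```

Coming off freely (about 4 N, which is just its weight). Lifting on.

play_rows --pt "0 0 -0.04 0 0 0 1" --pt "0 0 -0.06 0 0 0 1" --pt "0 0 -0.08 0 0 0 1" --pt "0 0 -0.12 0 0 0 1" --pt "0 0 -0.12 0 0 0 1"

```text
clock: 10.85
position: [0.5197, -0.2152, 0.1652]
ee_rot: [2.097, 1.718, 0.45]
force: [-0.1, 0.3, -3.9]
width: 0.169
```

Run:
```python
from h import *
st()
for n in("side","top"): cv2.imwrite(f"pics/{n}6.png",get_image(n))
a=cv2.imread("pics/side6.png")[80:240,230:440]; cv2.imwrite("pics/side6c.png",cv2.resize(a,None,fx=3.5,fy=3.5,interpolation=cv2.INTER_CUBIC))
```

```text
t 10.85 pos [ 0.5197 -0.2152  0.1652] trivet-frame mm [ -8.1 -17.   86.9] F_t [-2.1   0.32 -3.34] w 0.169 j [ 1.27  0.42 -1.14  2.19  1.04  0.41  0.74]
```

View pics/side6c.png

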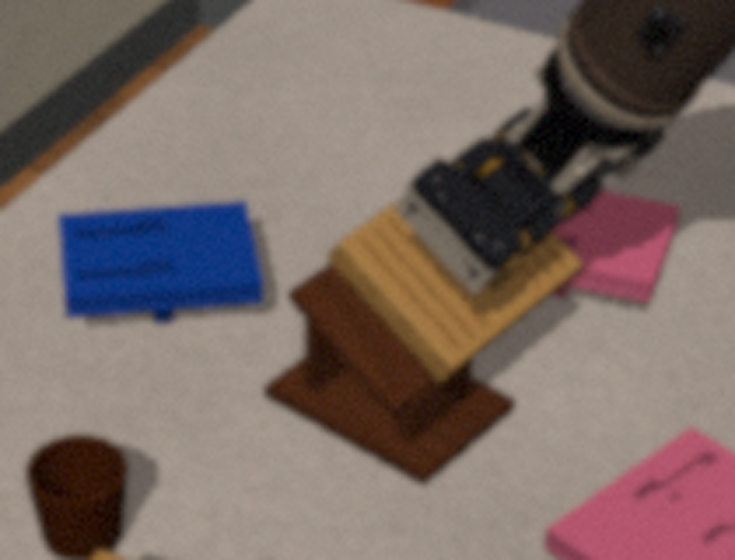

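Run:
```python
from h import *
R=grasp_R(Rt(.034,0),1)
rows([.50,-.13,.25],R,grip=1,n=5)
```

```text
n 5 dist 0.1216 ang 32.26
[0.107, 0.012, -0.121, 0.205, 0.024, -0.091, 1]
[0.108, 0.005, -0.121, 0.205, 0.024, -0.091, 1]
[0.109, -0.002, -0.12, 0.205, 0.024, -0.091, 1]
[0.111, -0.01, -0.118, 0.205, 0.024, -0.091, 1]
[0.113, -0.016, -0.115, 0.205, 0.024, -0.091, 1]
```

play_rows --pt "0.05 0.012 -0.16 0.1 0.01 -0.05 1" --pt "0.09 0.005 -0.14 0.15 0.02 -0.07 1" --pt "0.11 0 -0.12 0.2 0.024 -0.09 1" --pt "0.11 -0.01 -0.12 0.2 0.024 -0.09 1" --pt "0.11 -0.015 -0.1 0.2 0.024 -0.09 1"

```text
clock: 11.45
position: [0.4827, -0.1436, 0.2502]
ee_rot: [2.191, 2.178, 0.057]
force: [0.8, -1.1, -4.7]
width: 0.17
```

Run:
```python
from h import *
R=grasp_R(Rt(.034,0),1)
st();rows([.533,.165,.22],R,grip=1)
```

```text
t 11.45 pos [ 0.4827 -0.1436  0.2502] trivet-frame mm [ -9.2  45.9 185.7] F_t [-1.45 -0.88 -4.53] w 0.17 j [ 1.1   0.42 -1.2   1.82  0.45  1.14  1.32]
n 7 dist 0.3141 ang 4.29
[0.294, 0.044, 0.029, 0.018, 0.003, -0.011, 1]
[0.294, 0.046, 0.029, 0.018, 0.003, -0.011, 1]
[0.294, 0.048, 0.029, 0.018, 0.003, -0.011, 1]
[0.294, 0.05, 0.029, 0.018, 0.003, -0.011, 1]
[0.293, 0.052, 0.029, 0.018, 0.003, -0.011, 1]
[0.293, 0.054, 0.029, 0.018, 0.003, -0.011, 1]
[0.292, 0.056, 0.029, 0.018, 0.003, -0.011, 1]
```

play_rows --pt "0.2 0.03 0 0.018 0.003 -0.01 1" --pt "0.25 0.04 0 0.018 0.003 -0.01 1" --pt "0.25 0.04 0 0.018 0.003 -0.01 1"

```text
clock: 11.75
position: [0.5025, -0.0409, 0.2496]
ee_rot: [2.199, 2.201, 0.025]
force: [1.7, -0.1, -4.2]
width: 0.168
```

Run:
```python
from h import *
R=grasp_R(Rt(.034,0),1)
st();rows([.533,.165,.22],R,grip=1)
```

```text
t 11.75 pos [ 0.5025 -0.0409  0.2496] trivet-frame mm [-10.3 150.5 185.7] F_t [-0.6   0.22 -4.52] w 0.168 j [ 0.85  0.43 -1.18  1.79  0.45  1.18  1.11]
n 5 dist 0.2102 ang 2.74
[0.275, 0.04, 0.038, 0.013, 0.004, -0.013, 1]
[0.275, 0.042, 0.038, 0.013, 0.004, -0.013, 1]
[0.274, 0.044, 0.039, 0.013, 0.004, -0.013, 1]
[0.274, 0.046, 0.039, 0.013, 0.004, -0.013, 1]
[0.273, 0.048, 0.039, 0.013, 0.004, -0.013, 1]
```

play_rows --pt "0.28 0.04 0.03 0.013 0.004 -0.013 1" --pt "0.28 0.04 0.04 0.013 0.004 -0.013 1" --pt "0.28 0.045 0.04 0.013 0.004 -0.013 1" --pt "0.27 0.045 0.04 0.013 0.004 -0.013 1" --pt "0.15 0.03 0.03 0.013 0.004 -0.013 1"

```text
clock: 12.25
position: [0.5336, 0.1551, 0.2164]
ee_rot: [2.184, 2.249, -0.007]
force: [-1.2, 0.1, -3.7]
width: 0.17
```

Run:
```python
from h import *
R=grasp_R(Rt(.034,0),1)
st();rows([.533,.165,.15],R,grip=1)
for n in("side","top"): cv2.imwrite(f"pics/{n}7.png",get_image(n))
o=observe(); Rc=Ro.from_rotvec(o["ee_rot"]).as_matrix(); c=o["position"]+Rc@[0,-.001,.015]
# trivet axes from tool: x_t=tool y, y_t=tool x, z_t=-tool z
RR=np.column_stack([Rc[:,1],Rc[:,0],-Rc[:,2]])
P=c+(slab(0,0,0,z=0,pitch=0))@RR.T
overlay(cv2.imread("pics/side7.png"),"side",P,3.5,150,130,200,170,"pics/o8.png")
```

```text
t 12.25 pos [0.5336 0.1551 0.2164] trivet-frame mm [-34.1 348.7 161. ] F_t [-2.87 -0.18 -2.57] w 0.17 j [ 0.35  0.56 -1.08  1.7   0.53  1.21  0.73]
n 2 dist 0.0671 ang 0.52
[0.035, -0.001, 0.221, 0.001, 0.008, -0.005, 1]
[0.034, -0.001, 0.221, 0.001, 0.008, -0.005, 1]
```

View pics/o8.png

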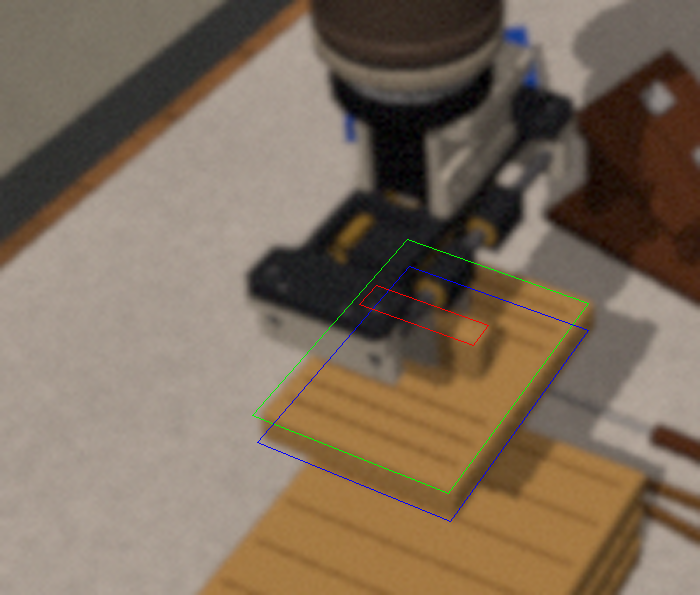

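View pics/top7.png

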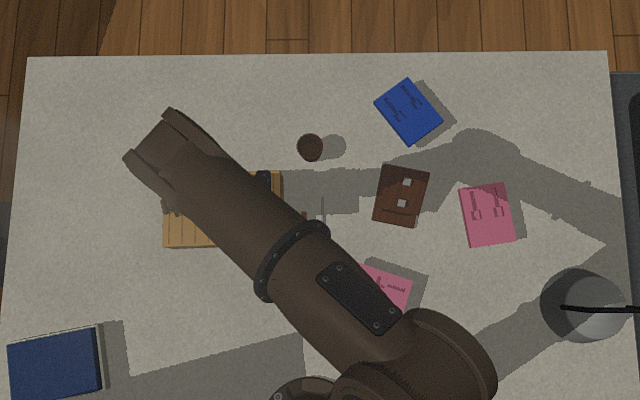

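play_rows --pt "0.03 -0.001 0.15 0.001 0.008 -0.005 1" --pt "0.03 -0.001 0.15 0.001 0.008 -0.005 1" --pt "0.01 -0.001 0.14 0 0 0 1" --pt "0 0 0.12 0 0 0 1" --pt "0 0 0.05 0 0 0 1"

```text
clock: 12.85
position: [0.535, 0.1625, 0.1186]
ee_rot: [2.18, 2.253, -0.003]
force: [-0.7, -1.6, -3.8]
width: 0.173
```

Run:
```python
from h import *
R=grasp_R(Rt(.034,0),1)
st();rows([.533,.165,.118],R,grip=1,n=2)
```

```text
t 12.85 pos [0.535  0.1625 0.1186] trivet-frame mm [-83.1 356.3  76.3] F_t [-2.18 -1.65 -3.1 ] w 0.173 j [ 0.28  0.66 -1.    1.81  0.64  1.04  0.63]
n 2 dist 0.0032 ang 0.38
[0.009, -0.006, 0.002, 0.003, 0.006, -0.001, 1]
[0.009, -0.006, 0.002, 0.003, 0.006, -0.001, 1]
```

Now a slow descent, feeling for contact (about 9 mm to go).

play_rows --pt "0.005 -0.004 0.015 0.003 0.006 0 1" --pt "0.003 -0.003 0.015 0.003 0.006 0 1"

```text
clock: 13.05
position: [0.5339, 0.1622, 0.113]
ee_rot: [2.186, 2.256, -0.002]
force: [0.6, 0.3, -4.2]
width: 0.172
```

play_rows --pt "0 0 0.01 0 0 0 1" --pt "0 0 0.01 0 0 0 1"

```text
clock: 13.25
position: [0.5348, 0.162, 0.1108]
ee_rot: [2.187, 2.254, 0.0]
force: [0.3, 0.2, -3.7]
width: 0.17
```

Run:
```python
from h import *
R=grasp_R(Rt(.034,0),1)
st();rows([.533,.165,.109],R,grip=1,n=2)
```

```text
t 13.25 pos [0.5348 0.162  0.1108] trivet-frame mm [-87.  355.7  69.7] F_t [-1.61  0.23 -3.38] w 0.17 j [ 0.28  0.67 -0.99  1.81  0.65  1.03  0.62]
n 2 dist 0.0039 ang 0.23
[0.01, -0.006, 0.006, 0.001, 0.001, -0.004, 1]
[0.01, -0.006, 0.006, 0.001, 0.001, -0.004, 1]
```

play_rows --pt "0 0 0.01 0 0 0 1"

```text
clock: 13.35
position: [0.5352, 0.162, 0.1098]
ee_rot: [2.187, 2.253, 0.001]
force: [0.5, -0.7, -4.5]
width: 0.169
```

play_rows --pt "0 0 0.01 0 0 0 1"

```text
clock: 13.45
position: [0.5355, 0.1621, 0.1089]
ee_rot: [2.186, 2.252, 0.002]
force: [-5.5, -5.3, 17.1]
width: 0.171
```

Run:
```python
from h import *
st()
```

```text
t 13.45 pos [0.5355 0.1621 0.1089] trivet-frame mm [-87.4 355.9  67.7] F_t [ 4.85 -6.3  17.  ] w 0.171 j [ 0.28  0.67 -0.99  1.82  0.65  1.02  0.62]
```

play_rows --pt "0 0 0 0 0 0 1" --pt "0 0 0 0 0 0 1"

```text
clock: 13.65
position: [0.5357, 0.1623, 0.1096]
ee_rot: [2.186, 2.252, 0.003]
force: [-1.2, 0.2, -4.4]
width: 0.168
```

Run:
```python
from h import *
st(); print(observe()["force"],observe()["ft_torque"])
cv2.imwrite("pics/side8.png",get_image("side"))
a=cv2.imread("pics/side8.png")[190:350,160:360]; cv2.imwrite("pics/side8c.png",cv2.resize(a,None,fx=4,fy=3.7,interpolation=cv2.INTER_CUBIC))
```

```text
t 13.65 pos [0.5357 0.1623 0.1096] trivet-frame mm [-87.  356.2  68.2] F_t [-3.27  0.   -3.24] w 0.168 j [ 0.28  0.67 -0.99  1.82  0.65  1.02  0.62]
[-1.1841383   0.23894427 -4.44327329] [ 0.0417872  -0.14307062 -0.01471992]
```

View pics/side8c.png

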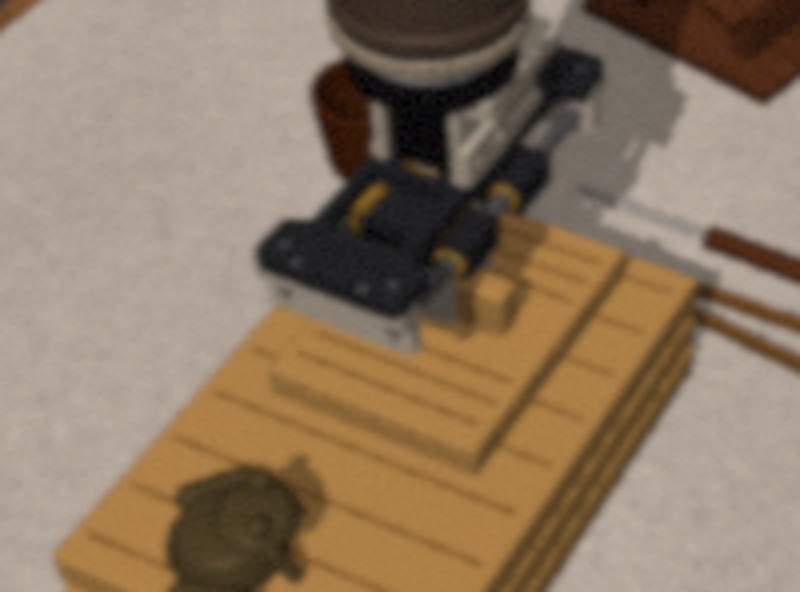

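play_rows --pt "0 0 0.005 0 0 0 1" --pt "0 0 0.003 0 0 0 1" --force 20

```text
clock: 13.9
position: [0.536, 0.1623, 0.109]
ee_rot: [2.186, 2.251, 0.004]
force: [-3.5, -2.8, 7.6]
width: 0.175
```

Run:
```python
from h import *
st(); print(observe()["force"]); print(Ro.from_rotvec(observe()["ee_rot"]).as_matrix()[:,2])
```

```text
t 13.9 pos [0.536  0.1623 0.109 ] trivet-frame mm [-87.  356.3  67.5] F_t [ 1.31 -3.43  8.02] w 0.175 j [ 0.27  0.67 -0.99  1.82  0.66  1.02  0.62]
[-3.4964851  -2.79062344  7.59723493]
[ 0.00451422 -0.00104502 -0.99998926]
```

Touching, level to 0.3° and lightly loaded. Releasing here.

play_rows --pt "0 0 0.002 0 0 0 0.3" --pt "0 0 0 0 0 0 0.1" --pt "0 0 0 0 0 0 0" --pt "0 0 0 0 0 0 0" --pt "0 0 0 0 0 0 0"

```text
clock: 14.4
position: [0.537, 0.1634, 0.1094]
ee_rot: [2.185, 2.251, 0.008]
force: [0.9, 0.1, -0.0]
width: 0.489
```

Run:
```python
from h import *
st(); print(observe()["force"])
```

```text
t 14.4 pos [0.537  0.1634 0.1094] trivet-frame mm [-86.1 357.6  67.5] F_t [ 0.75  0.28 -0.49] w 0.489 j [ 0.27  0.67 -0.99  1.82  0.66  1.02  0.62]
[ 0.93553491  0.09280627 -0.04985343]
```

play_rows --pt "0 0 -0.08 0 0 0 0" --pt "0 0 -0.15 0 0 0 0" --pt "0 0 -0.25 0 0 0 0" --pt "0 0 -0.25 0 0 0 0" --pt "0 0 -0.25 0 0 0 0"

```text
clock: 14.9
position: [0.5332, 0.1622, 0.2593]
ee_rot: [-2.185, -2.256, 0.003]
force: [0.9, 0.6, -0.5]
width: 0.502
```

play_rows --pt "-0.2 0 -0.15 0 0 0 0" --pt "-0.3 0 0 0 0 0 0" --pt "-0.3 0 0 0 0 0 0" --pt "-0.3 0 0 0 0 0 0" --pt "-0.3 0 0 0 0 0 0"

```text
clock: 15.4
position: [0.542, -0.0419, 0.295]
ee_rot: [2.162, 2.272, 0.021]
force: [0.2, 0.4, 0.0]
width: 0.496
```

Run:
```python
from h import *
st()
for n in("side","top"): cv2.imwrite(f"pics/{n}9.png",get_image(n))
```

```text
t 15.4 pos [ 0.542  -0.0419  0.295 ] trivet-frame mm [ 46.1 157.3 205.5] F_t [ 0.14  0.48 -0.08] w 0.496 j [ 0.79  0.47 -1.16  1.62  0.44  1.33  1.18]
```

View pics/side9.png

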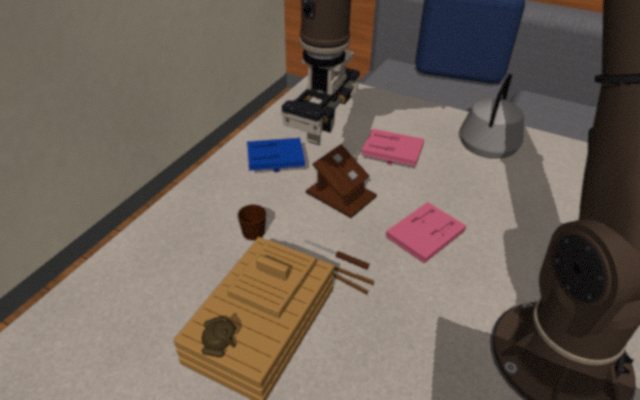

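View pics/top9.png

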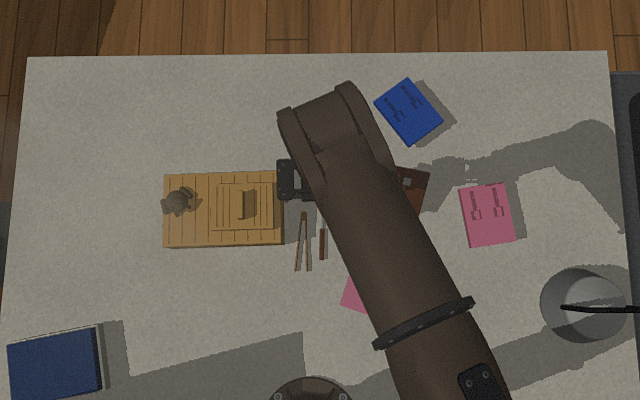

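The side view shows the trivet flat with its rib up on the top tier at about (272,278), and the stand empty at (342,180). The frog (220,335), cup (252,222), tongs and pick sit where they were. The gripper is high and touching nothing.

Run:
```python
from h import *
a=cv2.imread("pics/side0.png");b=cv2.imread("pics/side9.png")
for k,(x,y,w,h) in dict(frog=(198,312,45,46),cup=(236,203,32,38),tools=(335,240,42,55)).items():
    print(k,cv2.absdiff(a[y:y+h,x:x+w],b[y:y+h,x:x+w]).mean().round(2))
print(sign_off())
```

```text
frog 5.21
cup 5.51
tools 7.86
the job is handed in; nothing more can be done
None
```

The trivet is off its stand and lying flat, rib up, on the clear part of the top tier. I handed the job in at about 15.5 s.

- **Push:** I slid it right by its left edge with the closed fingers, keeping off the rib. The slide resisted with about 4 to 6 N. It stopped about 19 mm along, where the reading rose to about 12 N and it did not move through the next two pushes.
- **Lift:** I gripped the rib, with the jaws closing to about 16 mm as expected. It came straight off with only its own weight of about 4 N.
- **Placing:** It first touched the tier at 17 N and sprang back up about 0.7 mm. I eased it down again to about 8 N, level to 0.3°, and only then opened the gripper and backed away.

**Last checks:**
- **Trivet:** the final pictures show it flat near the middle of the clear part, the stand empty, and the gripper clear of everything.
- **Objects to leave alone:** the frog, cup, tongs and pick look where they were. Comparing before-and-after pictures gave small differences for the frog and cup (about 5 grey levels out of 255). The tongs and pick area differed by about 8. I took that for noise and shadow and did not set a no-motion baseline, so this check is only rough.
- **Cameras:** the side and top cameras disagreed by about 2 mm throughout, within their stated accuracy.

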